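# Shut the screw compartment and hold the drive bay lid open

## Robot

A 7-joint arm with a two-finger parallel gripper is mounted at the origin on a cart in front of the work surface, level with it; the furniture and walls round the work are solid. World frame = base frame: x ahead of the robot, y to its left, z up, the work surface at z = 0. Lengths are in m, angles in degrees, forces in N, time in s.
With the tool pointing down it reaches from about 0.425 to 0.975 m from the base axis. Payload 16.7 kg.
Tool frame: the origin (TCP) lies between the finger pads, 19 mm behind the fingertips; this is the grasp point; z points along the fingers, y is the line along which they close (so a half turn about z gives the same grasp; the last joint's range is limited). The gripper opens to 85 mm and grips with 20 to 120 N. Pads are 22 mm wide; open, the fingers measure 114 mm over their backs; the gripper's body (76 mm by 85 mm) begins 54 mm behind the grasp point. The pads swing forward as they close: fully open they stand 13 mm farther back than shut.
Start: joints at [62.71, 24.414, 4.234, 92.017, -1.954, 63.644, -3.845], TCP at [0.217, -0.639, 0.25] pointing down, gripper open.
Joint ranges: [-163.25, 163.25], [-28.42, 122.38], [-70.27, 78.77], [12.13, 141.07], [-58.53, 238.53], [9.26, 117.41], [-156.51, 156.51]. Speed limits (degrees/s): [108.29, 108.29, 136.94, 136.94, 172.46, 172.46, 172.46].

## Interface

Orientations are given as a 3x3 rotation matrix whose columns are the frame's x, y, z axes.
In Python, from station import bot gives the robot as it stands. Calls block until the motion is done:
- bot.move_to(position, orientation): joint-space move of the TCP to a pose.
- bot.movel(position, speed=0.15, rotation=None, max_force=None): straight line of the TCP; rotation=None keeps the orientation; speed is the mean speed in m/s. With max_force (N) it stops when the force on the tool has changed by that much, and returns True; else False.
- bot.set_joints(angles): joint-space move.
- bot.command_gripper(opening, f_grip=None): opening from 0.0 (shut) to 1.0 (fully open); f_grip is the grip in N (None keeps the last); returns when the fingers have stopped.
- bot.dwell(seconds).
- bot.solve_ik(position, orientation): joint angles nearest the present ones, or None.
- bot.get_image(name): name is "scene" or "side" or "wrist"; returns the picture (384x512x3 uint8, red, green, blue); there is no depth.
- bot.camera_info(name): a dict with "fx", "fy", "cx", "cy" (pixels), "dist" ([k1, k2, p1, p2, k3] as OpenCV has them; the pictures are not rectified), "xyz" and "attitude" of the camera in the world; the wrist camera has in their place "hand_eye" (4x4, takes a point from camera to tool coordinates, whose origin is the TCP and whose axes are the flange's). Camera axes: x right, y down, z forward; pixel columns grow to the right and rows downward; lengths in m; the calibration is good to about 2 mm. A picture is of the moment at which its call begins: read the wrist's pose just before it. camera_info takes no time and is no camera call.
A pose or a line that the arm cannot do raises bot.IKError and nothing moves.
- bot.job_done(): hands the job in; it is judged then, once.
Readings, each from a call of its own:
- bot.get_t(): time.
- bot.get_joint_positions(): joint angles.
- bot.get_dq(): joint speeds.
- bot.get_effort(): joint torques, N m.
- bot.get_ee_pos(): TCP position.
- bot.get_eef_rot(): TCP orientation.
- bot.get_contact_force(): force on the tool from outside, world axes, zero at the start.
- bot.get_wrist_torque(): the same for the moment, N m.
- bot.get_width(): opening from 0.0 (shut) to 1.0 (fully open).
- bot.get_gripper_force(): force on a finger pad.
Only numpy, scipy, OpenCV 4.12 (cv2) and the standard library are available. Lean on these libraries where they do the work, as an engineer would, in place of code of your own. Each camera call takes 0.05 s, during which the arm holds its last target. There are 200 camera calls.

## Task

A colleague is about to fit a stay to the hinged lid of the drive test station. First, with the lid still down, slide the flat cover fully shut over the screw compartment beside it; then raise the lid by its ball handle to 60 degrees from closed and hold it still there: it falls shut if let go, so finish still holding the ball handle. Leave the mug, the hard drive and the tape where they are.

Things in the scene. Friction and masses are not known exactly. Their poses are not given: they have to be found in the camera images.
- station: drive test station, a dark steel box 140 (x) x 240 (y) x 60 mm high, fixed; origin at the centre of its underside, x to its back, y to its left seen from the robot, z up. Right part (y -120 to 30 mm): drive bay under the lid; left part (y 30 to 120 mm): screw compartment in the back half (x 0 to 64 mm), closed deck in the front half. Yaw about 0.1 to 0.5 rad
- cover (a joint): flat aluminium slide cover, 66 (x) x 74 (y) x 5 mm, its top 65 mm above the bench, between guide rails (tops 67 mm); travel in m along the station's +x: 0 = fully open (over the front deck), 0.066 = fully shut at the stop over the screw compartment. Starts fully or partly open; friction about 1.5 N, stays where it is left
- cover_rib (a point): middle of the top edge of the cover's upright grip rib (18 mm in front of the cover's middle), 84 mm above the bench; the rib stands 19 mm above the cover, is 10 mm thick along the station's x and 40 mm long along its y; moves with the cover; axes are those of the station
- lid_angle (a joint): angle of the drive bay lid, rad: 0 = closed (lying level), grows as its front edge rises, mechanical stop at 1.4. An aluminium frame with a clear window, 135 (x) x 148 (y) x 6 mm, about 0.3 kg, nearly no friction: falls shut from any angle. Starts closed
- lid: the lid; origin at the middle of its hinge line, at the back of the lid, 62 mm above the bench; the line runs along the station's y; fixed in place, its axes turn with the lid. Overhead, a wall shelf (underside about 0.55 m above the bench) overhangs everything beyond x = 0.61 m from the robot: keep arm and wrist clear of it
- ball_handle (a point): black ball, 32 mm diameter, on a 10 mm stem straight out of the lid's front edge; origin at the ball's centre, 173 mm in front of the hinge line and 2 mm above it when closed (64 mm above the bench, 38 mm in front of the station's front face, clear below). Turns with the lid: +x along the lid to the hinge, y along the hinge line
- mug: orange mug, 81 x 113 x 101 mm, upright, loose; origin at the centre of its underside; not to be moved
- hdd: hard drive, 147 x 102 x 28 mm, loose; origin at the centre of its underside; not to be moved
- tape: roll of clear tape lying flat, 90 mm across, 48 mm high, loose; origin at the centre of its underside; not to be moved

How it is judged:
By the outcome, as a careful person would: the job done as asked, in the order asked, and still so for the second after the job is handed in, while the arm keeps its last pose, push and grip.
It also fails if it takes over 51 s, if anything falls off the work surface, if the arm or the gripper's body presses on something with over 40 N, if the wrist force passes 120 N, or if a joint passes its speed limit or range.

## Working session

There is one attempt and no reset: what is moved stays moved. The work goes in short steps, each a Python script; the robot and the scene stay as the last script left them, time stands still between calls to the robot, and variables do not carry over. Pictures are saved under pics/ and viewed, at most 10 in all, crops included, and the job is handed in when it is done.

```bash
mkdir -p pics; ls; python3 - <<'E'
from station import bot
import cv2,numpy as np
for n in("scene","side"):
    cv2.imwrite(f"pics/{n}0.png",cv2.resize(bot.get_image(n)[:,:,::-1],(800,600),interpolation=cv2.INTER_CUBIC))
    print(n,bot.camera_info(n))
print(bot.camera_info("wrist"))
print(bot.get_ee_pos(),bot.get_eef_rot(),bot.get_t())
E
```

```text
pics
scene {'fx': 370.1854679862712, 'fy': 370.1854679862712, 'cx': 262.2247294403281, 'cy': 194.15767054137328, 'dist': array([-0.04446992,  0.        ,  0.        ,  0.        ,  0.        ]), 'xyz': array([0.13379249, 0.65097618, 0.6670228 ]), 'attitude': array([[-0.73001963, -0.44842492,  0.51573873],
       [-0.68334662,  0.4904553 , -0.54082437],
       [-0.01042767, -0.74724072, -0.66447165]])}
side {'fx': 373.70075297597543, 'fy': 373.70075297597543, 'cx': 246.29044522560304, 'cy': 190.46618866327995, 'dist': array([-0.11597656,  0.        ,  0.        ,  0.        ,  0.        ]), 'xyz': array([ 0.19527443, -0.45515327,  0.58748585]), 'attitude': array([[ 0.88259474, -0.24371181,  0.40203368],
       [-0.46962515, -0.49682906,  0.72980347],
       [ 0.02188029, -0.83292583, -0.55295191]])}
{'fx': 318.105483668571, 'fy': 318.105483668571, 'cx': 256.7289475340905, 'cy': 190.49183414193547, 'dist': array([0.00119785, 0.        , 0.        , 0.        , 0.        ]), 'hand_eye': array([[ 6.53586631e-04, -9.52802828e-01, -3.03589103e-01,
         7.70731105e-02],
       [ 9.99999114e-01,  2.70689387e-04,  1.30331568e-03,
        -1.66238172e-03],
       [-1.15962452e-03, -3.03589685e-01,  9.52802161e-01,
        -1.24004372e-01],
       [ 0.00000000e+00,  0.00000000e+00,  0.00000000e+00,
         1.00000000e+00]])}
[ 0.21655502 -0.63895657  0.24938929] [[ 9.47087694e-01  3.20974629e-01 -4.33357990e-04]
 [ 3.20974914e-01 -9.47087093e-01  1.06917923e-03]
 [-6.72483539e-05 -1.15170353e-03 -9.99999335e-01]] 0.1
```

View pics/scene0.png

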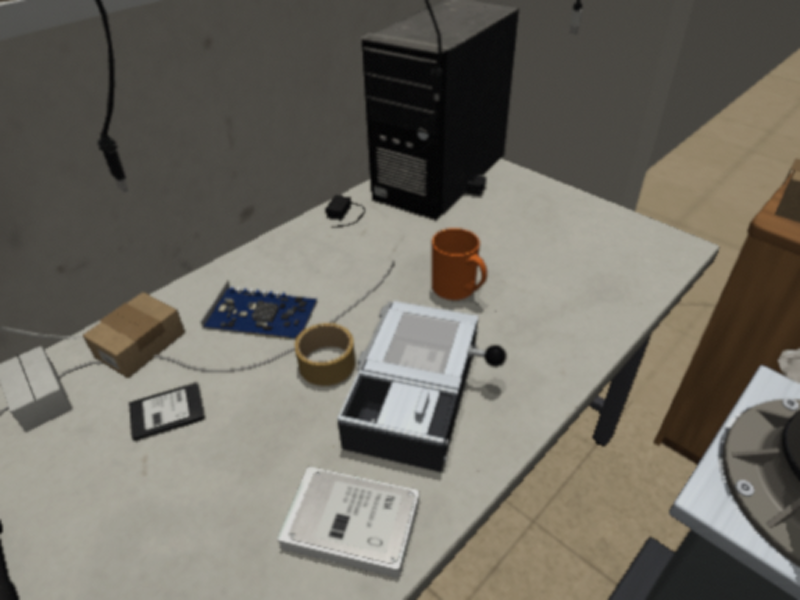

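View pics/side0.png

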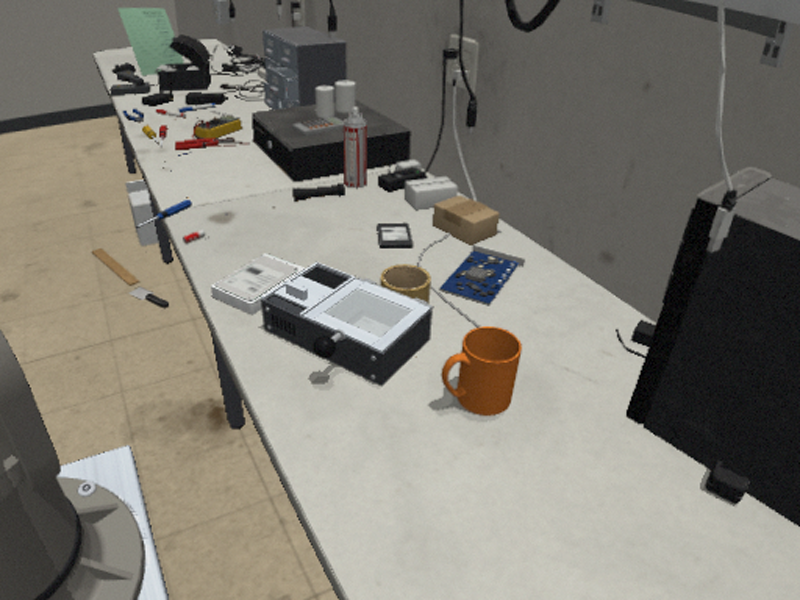

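```bash
cat > h.py <<'E'
import numpy as np,cv2
from station import bot
K={}
for n in("scene","side"):
    c=bot.camera_info(n);R=np.array(c["attitude"]).T
    K[n]=(cv2.Rodrigues(R)[0],-R@c["xyz"],np.array([[c["fx"],0,c["cx"]],[0,c["fy"],c["cy"]],[0,0,1.]]),c["dist"])
def proj(n,P):
    r,t,k,d=K[n];return cv2.projectPoints(np.array(P,float).reshape(-1,1,3),r,t,k,d)[0].reshape(-1,2)
def ray(n,px):
    r,t,k,d=K[n];u=cv2.undistortPoints(np.array(px,float).reshape(1,1,2),k,d).ravel()
    R=cv2.Rodrigues(r)[0];return -R.T@t,R.T@np.array([u[0],u[1],1])
def atz(n,px,z):
    c,d=ray(n,px);return c+d*(z-c[2])/d[2]
def tri(a,b):
    (c1,d1),(c2,d2)=ray("scene",a),ray("side",b)
    s=np.linalg.lstsq(np.stack([d1,-d2],1),c2-c1,rcond=None)[0];p,q=c1+s[0]*d1,c2+s[1]*d2
    return (p+q)/2,np.linalg.norm(p-q)
E
python3 - <<'E'
from h import *
from scipy.optimize import least_squares
s=.64
S=[("scene",(-.108,-.045,.064),(495,355)),("side",(-.108,-.045,.064),(324,346)),
("scene",(.07,.12,.06),(343,420)),("scene",(-.07,.12,.06),(445,439)),("scene",(.07,.12,0),(343,452)),("scene",(-.07,.12,0),(441,467)),
("side",(-.07,.12,.06),(262,295)),("side",(-.07,-.12,0),(380,383)),("side",(.07,-.12,0),(431,332)),("side",(-.07,.12,0),(265,325)),
("scene",(-.07,-.119,.065),(478,314)),("scene",(-.07,.029,.065),(460,388))]
def W(p,q):
    c,n=np.cos(p[2]),np.sin(p[2]);return [p[0]+c*q[0]-n*q[1],p[1]+n*q[0]+c*q[1],q[2]]
f=lambda p:np.concatenate([proj(n,W(p,q))[0]-np.array(px)*s for n,q,px in S])
r=least_squares(f,[.6,0,.3],loss="soft_l1");print(r.x);print(np.round(f(r.x).reshape(-1,2),1).tolist())
print("ball",W(r.x,(-.108,-.045,.064)),tri(np.array([495,355])*s,np.array([324,346])*s))
rib,e=tri(np.array([422,399])*s,np.array([297,286])*s);c,n=np.cos(r.x[2]),np.sin(r.x[2]);d=rib[:2]-r.x[:2]
print("rib",rib,e,"in station",c*d[0]+n*d[1],-n*d[0]+c*d[1])
for nm,px,z in(("mug",(457,292),0),("tape",(325,378),0),("hddR",(418,490),.028),("hddback",(312,470),.028)):print(nm,atz("scene",np.array(px)*s,z))
np.save("st.npy",r.x)
for n in("scene","side"):
    im=bot.get_image(n)[:,:,::-1]
    u,v=proj(n,W(r.x,(-.02,.0 if n=="side" else 0.04,.06)))[0].astype(int)
    x0,y0=max(u-64,0),max(v-48,0);cv2.imwrite(f"pics/{n}c.png",cv2.resize(im[y0:y0+96,x0:x0+128],(800,600),interpolation=cv2.INTER_CUBIC));print(n,x0,y0)
E
```

```text
[0.51194891 0.24773462 0.48804686]
[[0.0, -0.6], [0.8, 1.5], [-3.5, 0.7], [-0.9, 3.5], [-0.8, -2.6], [0.8, 2.6], [-0.9, 3.8], [1.7, 3.0], [-0.3, 5.4], [-0.6, 3.7], [-0.0, 0.5], [-0.9, -0.6]]
ball [np.float64(0.43765844183195046), np.float64(0.15734697595069422), 0.064] (array([0.43634742, 0.16039363, 0.06603214]), np.float64(0.0014917446538168463))
rib [0.4496829  0.30020728 0.08416524] 0.0016674753065855825 in station -0.030391958816326028 0.07554313311581261
mug [0.61037976 0.02936152 0.        ]
tape [0.62989761 0.31973823 0.        ]
hddR [0.38738413 0.37499552 0.028     ]
hddback [0.50444046 0.44540449 0.028     ]
scene 205 200
side 152 151
```

View pics/scenec.png

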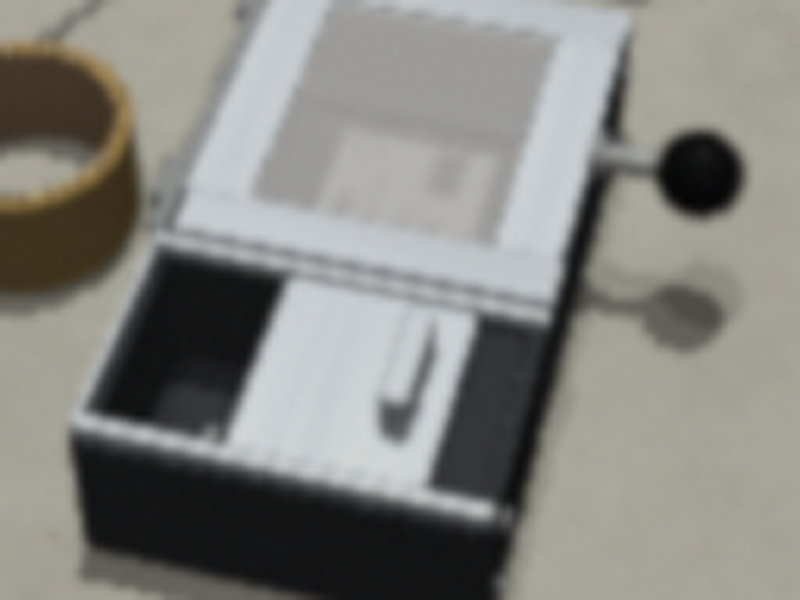

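View pics/sidec.png

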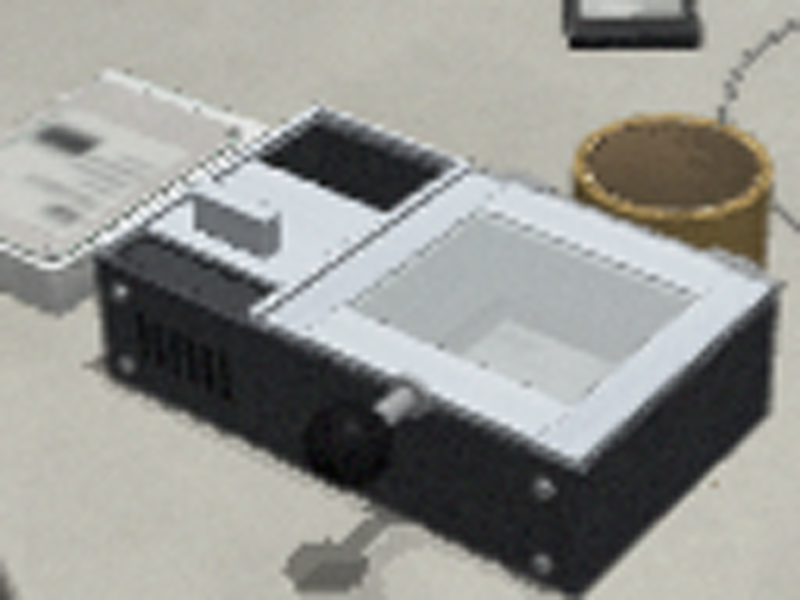

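```bash
python3 - <<'E'
from h import *
from scipy.optimize import least_squares
O={"scene":(205,200),"side":(152,151)}
cv=lambda n,p:np.array(O[n])+(np.array(p)+.5)/6.25-.5
B=(-.108,-.045,.064)
S=[("scene",B,(700,172)),("side",B,(348,440)),("scene",(-.07,-.119,.066),(634,10)),("scene",(-.07,.029,.066),(557,305)),("scene",(.07,.12,.065),(73,423)),("scene",(-.07,.12,.065),(510,518)),
("side",(-.07,-.119,.066),(583,468)),("side",(.065,-.119,.066),(778,288)),("side",(-.07,-.12,0),(580,597)),("side",(.07,-.12,0),(770,412)),("side",(-.07,.12,.06),(98,262)),("side",(-.07,.12,0),(110,375)),("side",(.07,.12,.065),(322,106))]
def W(p,q):
    c,n=np.cos(p[2]),np.sin(p[2]);return [p[0]+c*q[0]-n*q[1],p[1]+n*q[0]+c*q[1],q[2]]
f=lambda p:np.concatenate([proj(n,W(p,q))[0]-cv(n,px) for n,q,px in S])
r=least_squares(f,[.51,.24,.48],loss="soft_l1");print(r.x);print(np.round(f(r.x).reshape(-1,2),1).tolist())
print("ball",W(r.x,B),tri(cv("scene",(700,172)),cv("side",(348,440))))
rib,e=tri(cv("scene",(409,362)),cv("side",(240,202)));c,n=np.cos(r.x[2]),np.sin(r.x[2]);d=rib[:2]-r.x[:2]
print("rib",rib,e,"in station",c*d[0]+n*d[1],-n*d[0]+c*d[1])
np.save("st.npy",r.x)
E
```

```text
[0.51195316 0.24856226 0.48653807]
[[0.1, -0.3], [0.7, 1.8], [-0.2, 0.2], [-0.5, -0.7], [-0.8, 0.9], [-2.6, 0.8], [0.0, 0.1], [-0.3, 0.8], [0.3, 1.8], [0.6, 1.3], [-0.6, -0.1], [-0.3, 0.9], [-1.0, 0.6]]
ball [np.float64(0.43752640494482753), np.float64(0.15828680703278478), 0.064] (array([0.43647046, 0.16111919, 0.06680575]), np.float64(0.0014356982964769936))
rib [0.44892849 0.30273632 0.08223085] 0.004778996509690352 in station -0.030381005286661374 0.077355880368522
```

```bash
cat >> h.py <<'E'
ST=np.load("st.npy")
def W(q):
    c,n=np.cos(ST[2]),np.sin(ST[2]);return np.array([ST[0]+c*q[0]-n*q[1],ST[1]+n*q[0]+c*q[1],q[2]])
def T(tilt,flip=1):
    "tool pointing down, tilted by tilt deg towards station +x; y along +-station y"
    a=np.radians(tilt);c,n=np.cos(ST[2]),np.sin(ST[2]);Rz=np.array([[c,-n,0],[n,c,0],[0,0,1]])
    z=Rz@[np.sin(a),0,-np.cos(a)];y=flip*(Rz@[0,1,0]);return np.stack([np.cross(y,z),y,z],1)
H0=(.065,-.045,.062)
def ball(deg):
    a=np.radians(deg);return W((H0[0]-.173*np.cos(a)+.002*np.sin(a),H0[1],H0[2]+.173*np.sin(a)+.002*np.cos(a)))
E
python3 - <<'E'
from h import *
R0=bot.get_eef_rot();p=bot.get_ee_pos()
u=p[:2]/np.linalg.norm(p[:2])
f=lambda q:None if q is None else np.round(q,0).astype(int).tolist()
print("retract",f(bot.solve_ik([*(u*.46),.25],R0)))
for fl in(1,-1):
    print(fl,"pre",f(bot.solve_ik(W((-.065,.0765,.25)),T(0,fl))),"push",f(bot.solve_ik(W((-.065,.0765,.09)),T(0,fl))))
    for t in(0,15,30):print(t,"ball0",f(bot.solve_ik(ball(0),T(t,fl))),"up",f(bot.solve_ik(ball(0)+[0,0,.12],T(t,fl))),"60",f(bot.solve_ik(ball(60),T(t,fl))))
E
```

```text
retract [60, 4, 3, 119, 0, 57, -8]
1 pre [9, 17, -59, 111, 16, 62, 61] push [6, 33, -59, 118, 38, 50, 42]
0 ball0 [21, 33, -59, 124, 41, 45, 53] up [24, 18, -59, 119, 19, 53, 72] 60 [19, 25, -59, 107, 25, 61, 68]
15 ball0 [15, 23, -49, 135, 52, 22, 41] up [29, 8, -59, 129, 13, 32, 79] 60 [24, 16, -58, 118, 23, 40, 70]
30 ball0 None up [-10, -1, -17, 141, -3, 10, 93] 60 [26, 9, -56, 128, 26, 18, 67]
-1 pre [-36, 9, -6, 113, 1, 58, -105] push [4, 32, -57, 118, 36, 49, -136]
0 ball0 [5, 25, -38, 125, 26, 38, -114] up [18, 15, -51, 120, 15, 52, -104] 60 [14, 23, -52, 108, 21, 60, -108]
15 ball0 [2, 19, -33, 135, 39, 17, -127] up [17, 6, -46, 130, 8, 32, -97] 60 [13, 13, -46, 118, 16, 39, -104]
30 ball0 None up [5, 0, -32, 140, -4, 10, -86] 60 [4, 6, -33, 129, 12, 16, -101]
```

```bash
python3 - <<'E'
from h import *
p=bot.get_ee_pos();u=p[:2]/np.linalg.norm(p[:2])
bot.command_gripper(0.)
bot.move_to([*(u*.46),.25],bot.get_eef_rot())
q=np.array(bot.get_joint_positions());q[0]=-36;q[6]=75;bot.set_joints(q)
print(bot.get_ee_pos(),bot.get_t())
bot.move_to(W((-.068,.0765,.16)),T(0))
print(np.round(bot.get_joint_positions()),bot.get_ee_pos(),bot.get_t(),bot.get_contact_force())
for n in("scene",):cv2.imwrite("pics/pre.png",cv2.resize(bot.get_image(n)[130:354,130:428,::-1],(800,600)))
E
```

```text
[0.41770125 0.1944686  0.25055716] 4.2667
[-41.  15.  -1. 119.   0.  47.  76.] [0.41617667 0.28394817 0.15951576] 4.8417 [-0.09041909 -0.21444942  0.06105584]
```

View pics/pre.png

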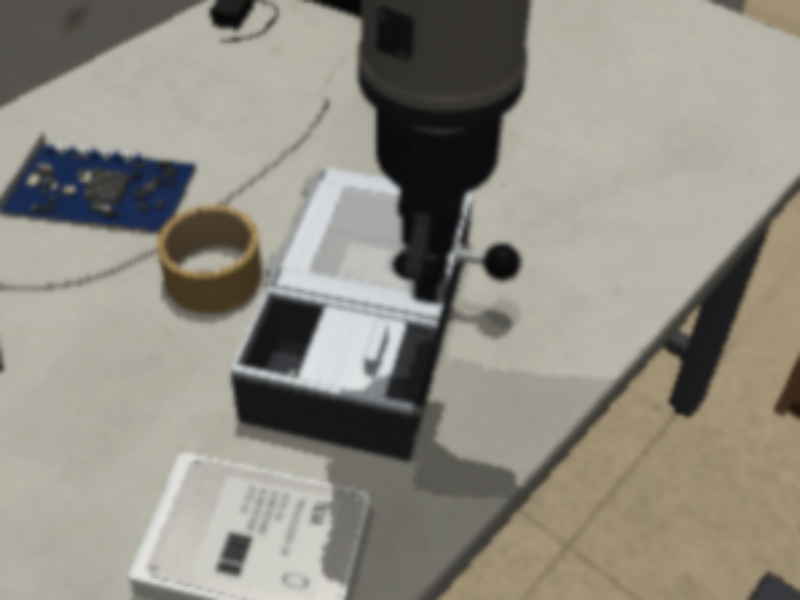

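```bash
python3 - <<'E'
from h import *
def loc(p):
    c,n=np.cos(ST[2]),np.sin(ST[2]);d=p[:2]-ST[:2];return np.round([c*d[0]+n*d[1],-n*d[0]+c*d[1],p[2]],4)
print(bot.movel(W((-.068,.0765,.089)),.08,max_force=8),loc(bot.get_ee_pos()),bot.get_contact_force())
print(bot.movel(W((-.035,.0765,.089)),.03,max_force=10),loc(bot.get_ee_pos()),bot.get_contact_force())
print(bot.movel(W((.012,.0765,.089)),.03,max_force=10),loc(bot.get_ee_pos()),bot.get_contact_force(),bot.get_t())
bot.dwell(.3);print(loc(bot.get_ee_pos()),bot.get_contact_force())
E
```

```text
False [-0.0677  0.0765  0.0894] [ 0.1090491  -0.29036265  1.03306868]
False [-0.035   0.0765  0.089 ] [ 0.69670659  0.18470659 -0.81870127]
True [-0.0003  0.0764  0.0884] [-0.50753488  0.21617052  0.027293  ] 8.275
[-0.0006  0.0763  0.0884] [-0.12123896 -0.95582806 -0.31433616]
```

```bash
python3 - <<'E'
from h import *
print(bot.movel(W((.012,.0765,.089)),.02,max_force=12),bot.get_ee_pos(),W((-.0003,.0765,.089)))
bot.movel(W((-.02,.0765,.089)),.1)
bot.movel(W((-.03,.0765,.19)),.2)
bot.move_to(ball(0)+[0,0,.13],T(0))
bot.command_gripper(1.)
R=bot.get_eef_rot();p=bot.get_ee_pos();im=bot.get_image("wrist")
print(np.round(bot.get_joint_positions()),p,bot.get_t())
i=bot.camera_info("wrist");M=np.eye(4);M[:3,:3]=R;M[:3,3]=p
C=M@i["hand_eye"];Ri=C[:3,:3].T
k=np.array([[i["fx"],0,i["cx"]],[0,i["fy"],i["cy"]],[0,0,1.]])
print("ball predicted px",cv2.projectPoints(ball(0).reshape(1,1,3),cv2.Rodrigues(Ri)[0],-Ri@C[:3,3],k,i["dist"])[0].ravel())
a=bot.get_image("scene")[180:330,190:390]
cv2.imwrite("pics/chk.png",np.vstack([cv2.resize(a[:,:,::-1],(400,300)),cv2.resize(im[:,:,::-1],(400,300))]))
cv2.imwrite("pics/wr.png",im[:,:,::-1])
E
```

```text
True [0.4760109  0.31577188 0.08794608] [0.47591898 0.31604469 0.089     ]
[-30.   9.   3. 122.  -1.  50.  91.] [0.43753054 0.15829044 0.19402652] 11.3167
ball predicted px [254.93085213 187.30361739]
```

View pics/chk.png

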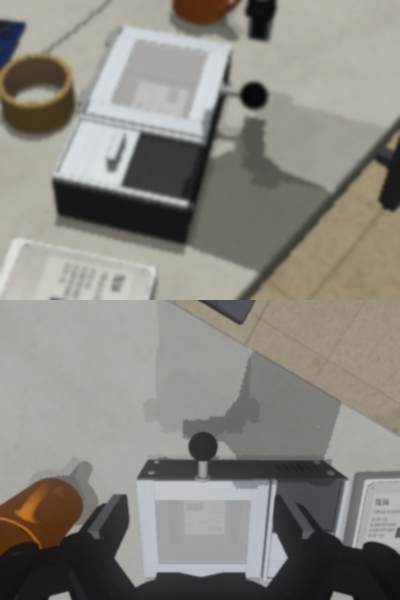

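```bash
python3 - <<'E'
from h import *
im=cv2.imread("pics/wr.png",0);w=im[150:215,225:300]
cs=cv2.HoughCircles(cv2.resize(w,None,fx=4,fy=4,interpolation=cv2.INTER_CUBIC),cv2.HOUGH_GRADIENT,1,200,param1=100,param2=12,minRadius=50,maxRadius=110);print(cs)
c=cs[0,0];px=np.array([225+(c[0]+.5)/4-.5,150+(c[1]+.5)/4-.5])
i=bot.camera_info("wrist");M=np.eye(4);M[:3,:3]=bot.get_eef_rot();M[:3,3]=bot.get_ee_pos();C=M@i["hand_eye"]
k=np.array([[i["fx"],0,i["cx"]],[0,i["fy"],i["cy"]],[0,0,1.]])
u=cv2.undistortPoints(px.reshape(1,1,2),k,i["dist"]).ravel();d=C[:3,:3]@[u[0],u[1],1];P=C[:3,3]+d*(.064-C[2,3])/d[2]
print(px,"ball wrist",P,"fit",ball(0),"tri .4365 .1611")
E
```

```text
[[[139.5 150.5  74.3]]]
[259.5  187.25] ball wrist [0.43569946 0.16160724 0.064     ] fit [0.4375264  0.15828681 0.064     ] tri .4365 .1611
```

```bash
python3 - <<'E'
import numpy as np
s=np.load("st.npy");s[:2]+=[-.0015,.003];np.save("st.npy",s)
from h import *
D=.005
bot.move_to(ball(0)+[0,0,.10],T(0))
print(bot.movel(ball(0)-[0,0,D],.08,max_force=10),bot.get_ee_pos(),bot.get_contact_force())
bot.command_gripper(0.,45)
print(bot.get_width()*85,bot.get_gripper_force(),bot.get_contact_force(),bot.get_t())
tilt=lambda a:18*a/60
for a in(4,8):
    bot.movel(ball(a)+D*T(tilt(a))[:,2],.04,rotation=T(tilt(a)),max_force=30)
    print(a,bot.get_width()*85,bot.get_contact_force(),bot.get_ee_pos()-ball(a))
cv2.imwrite("pics/g.png",cv2.resize(bot.get_image("side")[140:290,130:330,::-1],(600,450)))
E
```

```text
False [0.43629283 0.16138706 0.05940031] [-0.35201677  0.11460954  0.75222053]
29.588253575049126 43.568522930145264 [ 0.99193521 -7.10670298  9.1512323 ] 13.6417
4 30.059249550989403 [ 4.83645937 -5.84268987 -3.36249664] [ 0.00059675 -0.00086515 -0.00483433]
8 29.99687145599017 [ 3.78022336 -6.6277121  -2.67124736] [ 0.00036759 -0.00096339 -0.00495585]
```

View pics/g.png

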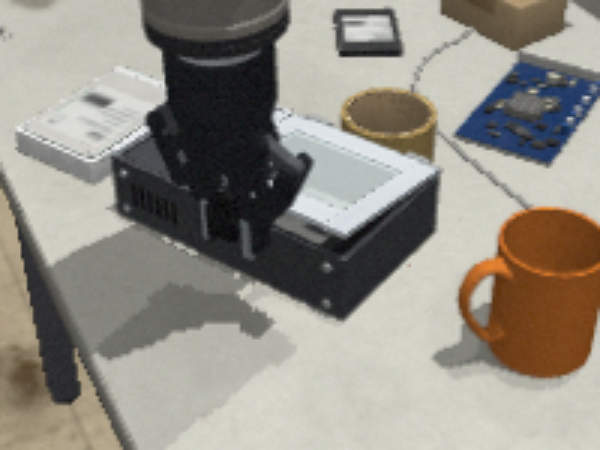

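```bash
python3 - <<'E'
from h import *
D=.005;tilt=lambda a:18*a/60
for a in range(14,61,6)[:] if False else (14,20,26,32,38,44,50,55,60):
    s=bot.movel(ball(a)+D*T(tilt(a))[:,2],.05,rotation=T(tilt(a)),max_force=30)
    print(a,s,round(bot.get_width()*85,2),np.round(bot.get_contact_force(),1),np.round(bot.get_ee_pos()-ball(a),4))
    if s:break
bot.dwell(.5);print(bot.get_t(),bot.get_contact_force(),bot.get_gripper_force(),np.round(bot.get_joint_positions()))
for n in("side","scene"):
    p=proj(n,ball(60))[0].astype(int);x0,y0=max(p[0]-110,0),max(p[1]-70,0)
    cv2.imwrite(f"pics/f{n}.png",cv2.resize(bot.get_image(n)[y0:y0+165,x0:x0+220,::-1],(800,600),interpolation=cv2.INTER_CUBIC))
    # predicted lid front corners at 60 deg (top face ~ z+4 mm above hinge line) in crop px
    for A in(57,60,63):
        r=np.radians(A);q=[W((.065-.135*np.cos(r)+.004*np.sin(r),y,.062+.135*np.sin(r)+.004*np.cos(r))) for y in(-.119,.029)]
        print(n,A,np.round((proj(n,q)-[x0,y0])*800/220).tolist())
E
```

```text
14 False 29.53 [ 3.8 -6.5 -2.3] [ 0.0005 -0.0009 -0.0049]
20 False 29.53 [ 3.9 -6.1 -3.4] [ 0.0006 -0.0009 -0.005 ]
26 False 29.69 [ 3.4 -6.3 -2.6] [ 0.0007 -0.0008 -0.005 ]
32 False 29.55 [ 4.3 -6.1 -3.9] [ 0.001  -0.0007 -0.005 ]
38 False 29.55 [ 4.6 -6.8 -3.3] [ 0.0012 -0.0007 -0.005 ]
44 False 29.49 [ 5.4 -6.7 -5.4] [ 0.0013 -0.0006 -0.005 ]
50 False 29.68 [ 5.  -5.8 -4.8] [ 0.0013 -0.0006 -0.0051]
55 False 29.4 [ 4.8 -5.2 -5.2] [ 0.0014 -0.0007 -0.0052]
60 False 29.16 [ 2.9 -7.  -4.4] [ 0.0014 -0.0007 -0.0052]
19.625 [ 4.00003675 -6.46955194 -4.91925988] 45.28539061546326 [-30.   8.   2. 123.  -0.  32.  90.]
side 57 [[518.0, 333.0], [325.0, 265.0]]
side 60 [[524.0, 324.0], [330.0, 256.0]]
side 63 [[529.0, 315.0], [336.0, 249.0]]
scene 57 [[404.0, 227.0], [340.0, 388.0]]
scene 60 [[394.0, 221.0], [329.0, 382.0]]
scene 63 [[384.0, 215.0], [317.0, 375.0]]
```

View pics/fside.png

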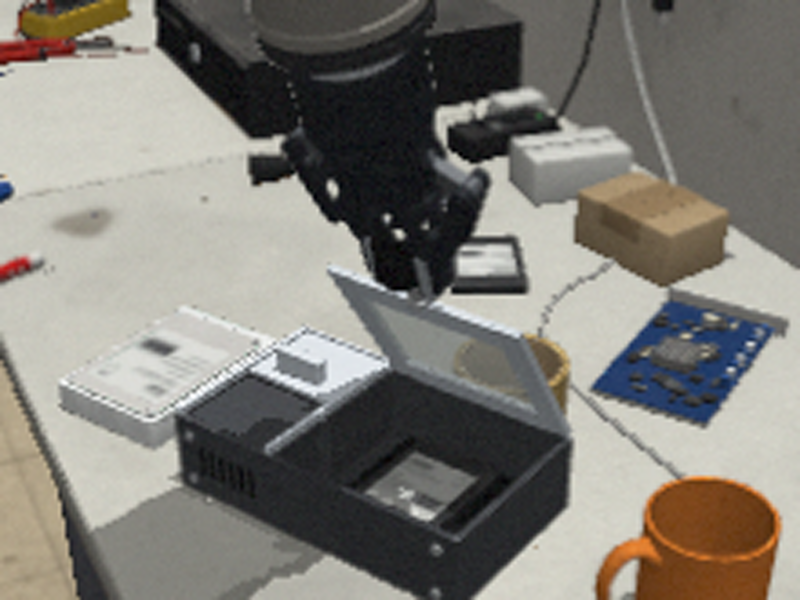

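View pics/fscene.png

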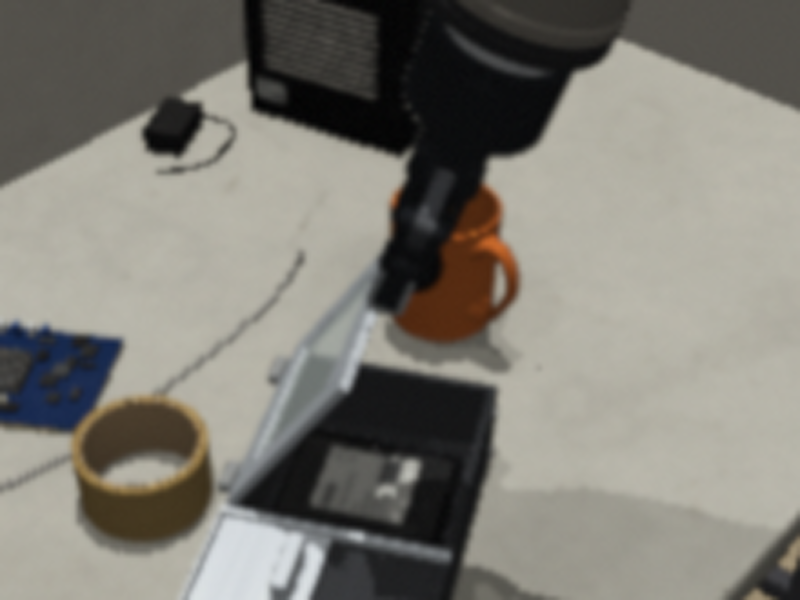

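```bash
python3 - <<'E'
from h import *
tiles=[]
def lid(A,t):
    r=np.radians(A);L=lambda l,y:W((.065-l*np.cos(r)+t*np.sin(r),y,.062+l*np.sin(r)+t*np.cos(r)))
    return [L(0,-.119),L(.135,-.119),L(.135,.029),L(0,.029)]
for n in("side","scene"):
    im=bot.get_image(n)[:,:,::-1];c=proj(n,lid(60,0)).mean(0);x0,y0=int(c[0]-40),int(c[1]-30)
    P=cv2.resize(im[y0:y0+60,x0:x0+80],(400,300),interpolation=cv2.INTER_CUBIC);Q=P.copy()
    for A,t,col in((60,5,(0,255,0)),(60,-1,(0,160,0)),(56,5,(255,0,0))):
        g=((proj(n,lid(A,t/1000))-[x0,y0]+.5)*5).astype(np.int32);cv2.polylines(Q,[g],True,col,1)
    g=((proj(n,[W(q) for q in((-.07,-.12,.06),(.07,-.12,.06),(.07,.12,.06),(-.07,.12,.06))])-[x0,y0]+.5)*5).astype(np.int32);cv2.polylines(Q,[g],True,(0,0,255),1)
    tiles.append(np.hstack([P,Q]))
cv2.imwrite("pics/ov.png",np.vstack(tiles))
E
```

```text
(no output)
```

View pics/ov.png

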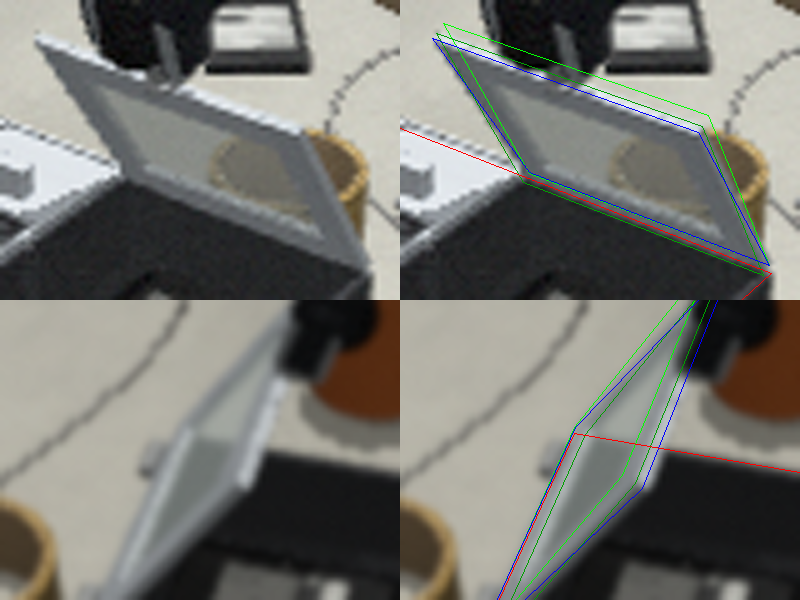

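```bash
cat >> h.py <<'E'
def strip(n,im,A,ys,t=.002):
    r=np.radians(A);P=[W((.065-.135*np.cos(r)+t*np.sin(r),y,.062+.135*np.sin(r)+t*np.cos(r))) for y in ys]
    p=proj(n,P).astype(np.float32);return cv2.remap(im,p[:,:1],p[:,1:],cv2.INTER_CUBIC).mean()
def angle(show=False):
    out={}
    for n,ys in(("side",np.linspace(-.112,-.07,15)),("side",np.linspace(0.005,.025,10)),("scene",np.linspace(.0,.025,10))):
        im=np.mean([bot.get_image(n).mean(2) for _ in range(2)],0).astype(np.float32)
        A=np.arange(48,68,.25);s=np.array([strip(n,im,a,ys) for a in A]);out[n+str(ys[0])]=A[s.argmax()]
        if show:print(n,np.round(s[::4]).astype(int).tolist())
    return out
E
python3 - <<'E'
from h import *
print(angle(True));bot.dwell(1);print(angle())
print(bot.get_t(),bot.get_contact_force())
E
```

```text
side [120, 120, 121, 123, 123, 106, 99, 100, 99, 193, 226, 213, 201, 202, 202, 200, 185, 163, 143, 125]
side [198, 200, 200, 197, 183, 164, 144, 125, 104, 166, 223, 211, 199, 198, 196, 184, 175, 151, 138, 123]
scene [23, 23, 23, 24, 26, 30, 34, 49, 106, 166, 181, 159, 142, 139, 137, 137, 139, 140, 140, 136]
{'side-0.112': np.float64(57.75), 'side0.005': np.float64(58.0), 'scene0.0': np.float64(57.75)}
{'side-0.112': np.float64(57.75), 'side0.005': np.float64(58.0), 'scene0.0': np.float64(57.75)}
21.425 [ 3.9150859  -6.51953463 -3.59442433]
```

```bash
python3 - <<'E'
from h import *
D=.005
print(bot.movel(ball(62.2)+D*T(18)[:,2],.03,rotation=T(18),max_force=30));bot.dwell(.7)
print(angle(),bot.get_t(),bot.get_contact_force(),bot.get_gripper_force(),np.abs(bot.get_dq()).max())
E
```

```text
False
{'side-0.112': np.float64(60.0), 'side0.005': np.float64(60.25), 'scene0.0': np.float64(59.75)} 22.8 [ 2.83256038 -7.03751521 -1.53452638] 45.29913067817688 0.14843602679172194
```

```bash
python3 - <<'E'
from h import *
bot.dwell(1);print(angle());print(bot.job_done())
E
```

```text
{'side-0.112': np.float64(60.0), 'side0.005': np.float64(60.25), 'scene0.0': np.float64(59.75)}
the job is handed in; nothing more can be done
None
```

I slid the cover shut against its stop with the lid down, then raised the lid to about 60° (59.75–60.25° measured in two cameras), and handed in with the gripper still holding the ball; the mug, hard drive and tape were not touched.

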